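# Bring a glazed tile over the bowls on a lifter and hold it above its frame

## Task

Take the lifter by its wooden handle, slide its blade under the blue glazed tile between the two battens of the drying stand and lift the tile off, keeping the fingers off the glaze. Carry it up and over the two metal bowls and the black vase on the long board without disturbing any of them, and bring it above the empty wooden frame on the other side. Finish while still holding it there, still and level on the blade, centred over the frame's opening and squared up with it, long side along long side, with the blade about 1 cm above the rim; the rim is freshly glued, so at no time may anything touch the frame.

Things in the scene. Friction and masses are not known exactly. Their poses are not given: they have to be found in the camera images.
- tile_center (a point): centre of the loose tile: blue with small white flecks, 120 x 100 mm and 8 mm thick, about 0.2 kg. x along its 120 mm side, y along its 100 mm side, z up. At the start it lies flat on the stand's battens, its long side along them, its underside 30 mm above the table.
- stand: fixed drying stand: plywood board 130 (x) x 116 (y) x 6 mm with two battens along x, 130 long, 12 wide, 24 high, centred at y = +-44 mm. Between them a channel 76 mm wide, open at both ends; its floor is at z = 6 mm, the batten tops (and the tile's underside) at z = 30 mm. Origin: centre of its underside on the table; its -x end faces the robot's side.
- lifter_grip (a point): grip point of the loose lifter (0.24 kg), which stands upright on its blade: middle of the dark wooden handle bar, 75 mm above the blade's underside. x forward along the blade, y across, z up. The bar runs from x = -82 to +46 mm of this point, 16 mm wide (y), 18 mm high; grip it from above, fingers closing along y.
- lifter_blade (a point): point on top of the lifter's steel blade, 72 mm straight below the grip point, where the tile's centre should lie; same axes. The blade is 56 mm wide (y), 3 mm thick, from x = -80 to +60 mm. A post at its rear (x = -80 to -73 mm) joins it to the bar; the front is open, with 63 mm free height under the bar.
- frame: fixed empty frame, the target: dark wooden rim round a cork floor, outside 148 (x) x 128 (y) mm, opening 132 (x) x 112 (y) mm, rim 8 mm wide with its top 18 mm above the table, floor 4 mm above it. Origin: centre of its underside on the table; x along its long side.
- board: fixed long wooden board 300 (x) x 90 (y) x 12 mm that carries the row of obstacles, lying between stand and frame. Origin: centre of its underside on the table; x along its length.
- bowl0: loose silver-grey metal bowl standing upside down on the board, 82 mm across, 54 mm high, its highest point 66 mm above the table; origin at the centre of its underside. Leave alone.
- bowl1: loose silver-grey metal bowl standing upside down on the board, 82 mm across, 54 mm high, its highest point 66 mm above the table; origin at the centre of its underside. Leave alone.
- vase: loose black vase standing on the board, 66 mm across, 100 mm high, its top 112 mm above the table; origin at the centre of its underside. Leave alone.
Mind the look-alikes: they are no part of the job. Leave any red look-alike of the part that bears lifter_grip alone.

How it is judged:
By the outcome, as a careful person would: the job done as asked, in the order asked, and still so for the second after the job is handed in, while the arm keeps its last pose, push and grip.
It also fails if it takes over 64 s, if anything falls off the work surface, if the arm or the gripper's body presses on something with over 40 N, if the wrist force passes 120 N, or if a joint passes its speed limit or range.

## Robot

A 6-joint arm with a two-finger parallel gripper is mounted at the origin on the work surface. World frame = base frame: x ahead of the robot, y to its left, z up, the work surface at z = 0. Lengths are in m, angles in rad, forces in N, time in s.
With the tool pointing down it reaches from about 0.35 to 0.775 m from the base axis. Payload 7.3 kg.
Tool frame: the origin (TCP) lies between the finger pads; the fingertips stand 22 mm ahead of it and the grasp point (between the pads) lies 3 mm ahead of it; z points along the fingers, y is the line along which they close (so a half turn about z gives the same grasp; the last joint's range is limited). The gripper opens to 92 mm and grips with 3 to 60 N. Pads are 19 mm wide; open, the fingers measure 130 mm over their backs; the gripper's body (75 mm by 190 mm) begins 47 mm behind the grasp point.
Start: joints at [-1.37, 0.342, 1.524, -0, 1.275, -0.146], TCP at [0.178, -0.494, 0.249] pointing down, gripper open.
Joint ranges: [-2.53, 2.53], [-0.77, 2.02], [0.04, 2.7], [-1, 4.14], [0.28, 2.66], [-3.11, 3.11]. Speed limits (rad/s): [2.57, 2.57, 3.14, 3.14, 3.14, 3.14].

## Interface

Orientations are given as a unit quaternion [x, y, z, w].
In Python, from cell import ctrl gives the robot as it stands.
- The arm moves only by the tool move_arm, never from a script. Its argument "plan" is text: rows parted by semicolons, each of 7 numbers parted by spaces: the shift along the world's x, y, z in m, then the turn, a rotation vector about the world's x, y, z in degrees, then the gripper's target within -1 to 1 (shut at 1, half-way at 0, fully open at -1). A call has 1 to 10 rows; each row is the pose to reach, as a shift and turn from the pose commanded when the call began; what a row does not reach only later rows make up. A row lasts 1/10 s, in which the tool goes at most 50 mm and 8.59 degrees, less where a joint would pass 70% of its speed; a pose out of reach is approached as far as the arm can. A call with a gripper value outside its range is refused whole. The fingers move at their own pace and stop on an object; "newtons" is the grip in N (left out, the last holds). Time passes only in rows, so rows that repeat a pose let the fingers close. It gives the time, the measured TCP pose, the force, the opening and the grip force at its end, in the units of the state.
- ctrl.state(): the state, without advancing time (a new reading comes with each control period).
- ctrl.read_camera(name): name is "scene" or "top" or "wrist"; returns a dict with "frame" (420x560x3 uint8, red, green, blue), "range_z" (420x560 float32, m along the optical axis (not along the pixel's ray), 0 where there is no reading), "fx", "fy", "cx", "cy" (pixels), "rvec" (rotation vector, rad) and "tvec" (3), from world to camera coordinates, as OpenCV has them. Camera axes: x right, y down, z forward; pixel columns grow to the right and rows downward; lengths in m; the calibration is good to about 2 mm. A picture is of the moment at which its call begins.
- ctrl.close_job(): hands the job in; it is judged then, once.
The state is a dict: "time_s": time; "joint_positions": joint angles; "dq": joint speeds; "effort": joint torques, N m; "tcp_pos": TCP position; "tool_rot": TCP orientation; "ft_force": force on the tool from outside, world axes, zero at the start; "ft_torque": the same for the moment, N m; "opening": opening from 0.0 (shut) to 1.0 (fully open); "grip_force": force on a finger pad.
Only numpy, scipy, OpenCV 4.12 (cv2) and the standard library are available. Lean on these libraries where they do the work, as an engineer would, in place of code of your own. Each camera call takes 0.05 s, during which the arm holds its last target. There are 200 camera calls.

## Working session

There is one attempt and no reset: what is moved stays moved. The work goes in short steps, Python scripts to look and compute and a tool call to move; the robot and the scene stay as the last step left them, time stands still between calls to the robot, and variables do not carry over. Pictures are saved under pics/ and viewed, at most 11 in all, crops included, and the job is handed in when it is done.

Besides the shell and the picture viewer there is one more tool, called as name(argument=value, ...) on one line, values as JSON. move_arm: Moves the arm, as the interface text tells. Its arguments: {"type":"object","properties":{"plan":{"type":"string"},"newtons":{"type":"number"}},"required":["plan"]}

```bash
ls; mkdir -p pics
cat > h.py <<'E'
import numpy as np,cv2,pickle
from cell import ctrl
def grab(n):
    c=ctrl.read_camera(n); c['R']=cv2.Rodrigues(np.array(c['rvec'],float))[0]; c['t']=np.array(c['tvec'],float).reshape(3); return c
def save(c,f,crop=None,s=1):
    im=c['frame'][:,:,::-1]
    if crop: im=im[crop[1]:crop[3],crop[0]:crop[2]]
    cv2.imwrite(f,cv2.resize(im,None,fx=s,fy=s,interpolation=cv2.INTER_CUBIC))
def ray(c,uv,z):
    uv=np.atleast_2d(uv).astype(float)
    d=np.c_[(uv[:,0]-c['cx'])/c['fx'],(uv[:,1]-c['cy'])/c['fy'],np.ones(len(uv))]@c['R']
    o=-c['R'].T@c['t']; return o+d*((z-o[2])/d[:,2])[:,None]
def cloud(c):
    v,u=np.indices(c['range_z'].shape); Z=c['range_z']
    P=np.stack([(u-c['cx'])/c['fx']*Z,(v-c['cy'])/c['fy']*Z,Z],-1)
    return (P-c['t'])@c['R']
def proj(c,P):
    q=np.atleast_2d(P)@c['R'].T+c['t']; return np.c_[q[:,0]/q[:,2]*c['fx']+c['cx'],q[:,1]/q[:,2]*c['fy']+c['cy']]
E
python3 - <<'E'
from h import *
for n in('scene','top'):
    c=grab(n); save(c,f'pics/{n}0.png',s=1.4); print(n,-c['R'].T@c['t'],c['R'][2],c['fx'])
    pickle.dump(c,open(n+'.pkl','wb'))
print(ctrl.state())
E
```

```text
pics
scene [ 0.99698566 -0.45883631  0.88790568] [-0.4920963   0.42178265 -0.76153833] 429.1482629683739
top [3.49595618e-01 1.12921903e-04 1.15470113e+00] [ 0.13091395  0.01319441 -0.99130593] 471.10073482350145
{'time_s': 0.1, 'joint_positions': array([-1.36999882e+00,  3.42700494e-01,  1.52490146e+00, -1.17902337e-05,
        1.27539502e+00, -1.46010873e-01]), 'dq': array([-0.00153469, -0.00286698, -0.00086142, -0.00054719, -0.00079485,
       -0.00022856]), 'effort': array([ 2.17385030e-03, -4.32003701e+01, -2.44694906e+01,  7.19736493e-02,
        5.26879902e-02, -5.15536908e-05]), 'tcp_pos': array([ 0.17839384, -0.49341905,  0.2480968 ]), 'tool_rot': array([ 9.85002589e-01,  1.72538130e-01, -2.48686547e-05, -7.01746520e-04]), 'ft_force': array([0.08960369, 0.02154299, 0.41826923]), 'ft_torque': array([-0.01912567,  0.05497329,  0.01506568]), 'grip_force': 0.0, 'opening': 0.999487331620334}
```

View pics/scene0.png

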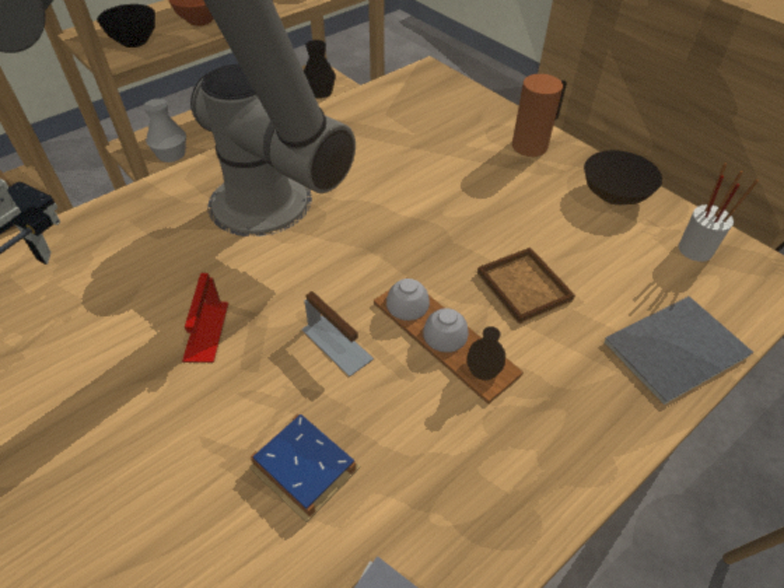

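View pics/top0.png

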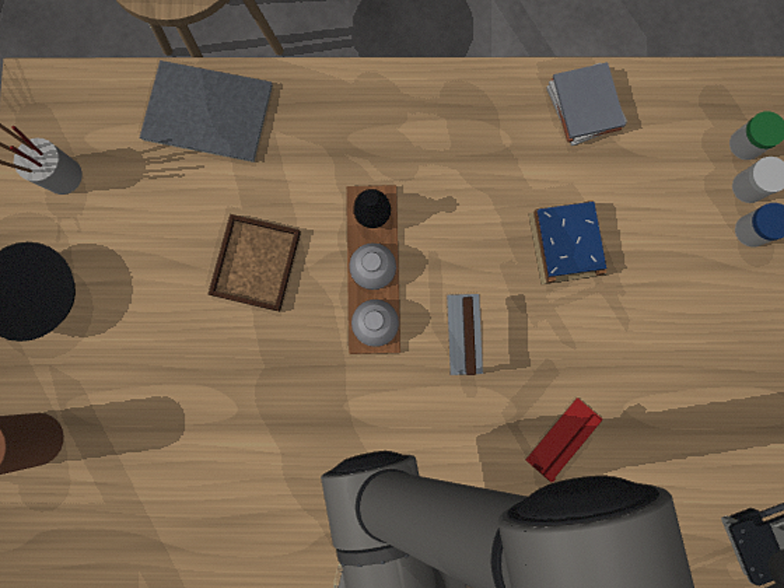

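Pictures show (in 1.4x pixels): in the top view the wooden-handled lifter is at (466,335), the red look-alike at (565,440), the tile on its stand at (570,240), the frame at (255,262), and the board with bowls at (373,265)/(374,322) and the vase at (372,208). Other blue thing: a jar cap at (768,222). I choose the lifter with the dark brown bar; its post is at the robot end and its open front points +x.

```bash
cat > m.py <<'E'
from h import *
def rect(c,mask,z,full=False):
    cs,_=cv2.findContours(mask.astype(np.uint8),cv2.RETR_EXTERNAL,cv2.CHAIN_APPROX_NONE)
    k=max(cs,key=cv2.contourArea).reshape(-1,2)
    P=ray(c,k,z)[:,:2]*1000
    (x,y),(w,h),a=cv2.minAreaRect(P.astype(np.float32))
    if w<h: w,h,a=h,w,a+90
    a=(a+90)%180-90
    return np.round([x,y,w,h,a],1)
if __name__=='__main__':
    c=pickle.load(open('top.pkl','rb')); save(c,'pics/crop.png',(300,190,450,350),3.5)
    hsv=cv2.cvtColor(c['frame'],cv2.COLOR_RGB2HSV); H,S,V=[hsv[...,i].astype(int) for i in range(3)]
    def win(x0,y0,x1,y1):
        m=np.zeros(H.shape,bool); m[y0:y1,x0:x1]=1; return m
    print('tile',rect(c,cv2.morphologyEx((win(375,135,440,210)&(H>100)&(H<130)&(S>110)).astype(np.uint8),cv2.MORPH_CLOSE,np.ones((5,5))),.038))
    m=win(145,145,220,228)&(V<95)
    print('frame',rect(c,m,.018))
    print('handle',rect(c,win(315,205,350,272)&(V<100)&(S>90),.084))
    print('blade',rect(c,win(315,205,350,272)&(S<60),.003))
    print('board',rect(c,win(240,125,292,258)&(H<15)&(S>110),.012))
    P=cloud(c)
    for n,b in(('vase',(.03,(250,130,285,165))),('bowls',(.02,(245,170,292,252)))):
        m=win(*b[1])&(P[...,2]>b[0]); q=P[m]; print(n,q.min(0),q.max(0))
    for n,w,z in(('b1',win(258,175,275,197),.066),('b0',win(258,220,276,240),.066)):
        q=P[w&(P[...,2]>.06)]; print(n,q.mean(0),len(q))
E
python3 m.py
```

```text
tile [ 596.2 -288.5  119.    99.4    8.2]
frame [557.5 258.8 149.7 136.9 -13.1]
handle [ 425.5 -106.8  125.4   14.5    2.1]
blade [ 434.2 -106.9  140.3   57.     2. ]
board [548.8  54.2 298.9  89.9   1.6]
vase [3.49595618e-01 1.12921903e-04 3.08724065e-02] [0.67719485 0.08812605 1.15470113]
bowls [3.49595618e-01 1.12921903e-04 2.00879737e-02] [0.58786224 0.09505256 1.15470113]
b1 [0.54797408 0.05362066 0.07692166] 172
b0 [0.45032508 0.048876   0.07644073] 180
```

View pics/crop.png

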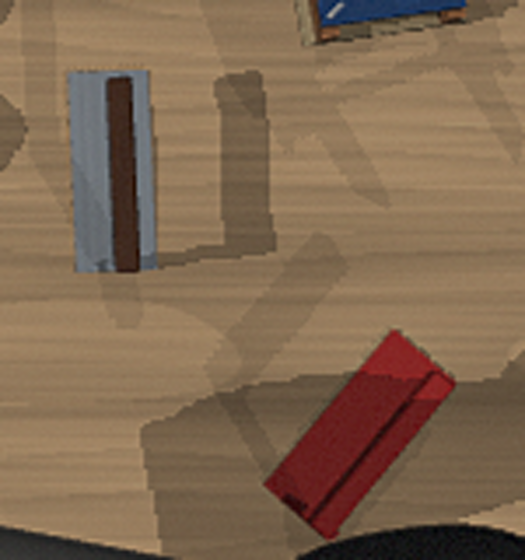

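move_arm(plan="0.03 0.04 0 0 0 -2 -1; 0.06 0.08 0 0 0 -4 -1; 0.09 0.12 0 0 0 -6 -1; 0.12 0.16 0 0 0 -8 -1; 0.15 0.20 0 0 0 -10 -1; 0.18 0.24 0 0 0 -12 -1; 0.21 0.28 0 0 0 -14 -1; 0.24 0.32 0 0 0 -16 -1; 0.255 0.36 -0.01 0 0 -17.8 -1; 0.266 0.387 -0.02 0 0 -17.8 -1", newtons=50)

```text
time_s: 1.1
tcp_pos: [0.4451, -0.1041, 0.2284]
tool_rot: [1.0, 0.019, 0.0, -0.0]
ft_force: [-0.6, 1.0, -0.3]
opening: 0.999
grip_force: 0.0
```

Run:
```python
from h import *
c=grab('wrist'); save(c,'pics/w1.png'); pickle.dump(c,open('w1.pkl','wb'))
s=ctrl.state(); print(s['time_s'],s['tcp_pos'],s['tool_rot'],-c['R'].T@c['t'],c['R'][2])
print(proj(c,[[.444,-.1065,.084],[.3616,-.109,.084],[.490,-.105,.084]]))
# frame from top and scene views
for n,w in(('top',(145,145,222,232)),('scene',(330,170,420,235))):
    c=pickle.load(open(n+'.pkl','rb')); hsv=cv2.cvtColor(c['frame'],cv2.COLOR_RGB2HSV).astype(int)
    m=np.zeros((420,560),bool); m[w[1]:w[3],w[0]:w[2]]=1
    dark=(m&(hsv[...,2]<95)).astype(np.uint8)
    cs,hi=cv2.findContours(dark,cv2.RETR_CCOMP,cv2.CHAIN_APPROX_NONE)
    for i,k in enumerate(cs):
        if cv2.contourArea(k)>500:
            for z in (.018,.004,0.):
                print(n,hi[0,i,3],z,np.round(cv2.minAreaRect((ray(c,k.reshape(-1,2),z)[:,:2]*1000).astype(np.float32))[0],1),np.round(cv2.minAreaRect((ray(c,k.reshape(-1,2),z)[:,:2]*1000).astype(np.float32))[1:][0],1),round(cv2.minAreaRect((ray(c,k.reshape(-1,2),z)[:,:2]*1000).astype(np.float32))[2],1))
c=pickle.load(open('top.pkl','rb')); save(c,'pics/fr.png',(140,140,225,235),5)
```

```text
1.15 [ 0.4450259  -0.1012941   0.22669841] [ 0.99980929  0.01942385 -0.00103287 -0.00174032] [ 0.52594287 -0.10044743  0.36370853] [-0.29773784 -0.01083325 -0.9545862 ]
[[282.57353586 202.87307149]
 [281.59512093 286.59329552]
 [283.06943513 149.69137876]]
top -1 0.018 [557.5 258.8] [136.9 149.7] 76.9
top -1 0.004 [560. 262.] [138.6 151.6] 76.9
top -1 0.0 [560.7 262.9] [139.1 152.1] 76.9
top 28 0.018 [557.5 259. ] [110.1 131.6] 77.1
top 28 0.004 [560.1 262.2] [111.4 133.3] 77.1
top 28 0.0 [560.8 263.1] [111.8 133.7] 77.1
scene -1 0.018 [564.9 253.2] [137.2 154.4] 76.8
scene -1 0.004 [558.  264.6] [139.4 156.9] 76.8
scene -1 0.0 [556.  267.9] [140.1 157.6] 76.8
scene 1 0.018 [565.  253.9] [107.4 128.6] 77.0
scene 1 0.004 [558.  265.3] [109.1 130.7] 77.0
scene 1 0.0 [556.  268.6] [109.6 131.3] 77.0
```

View pics/w1.png

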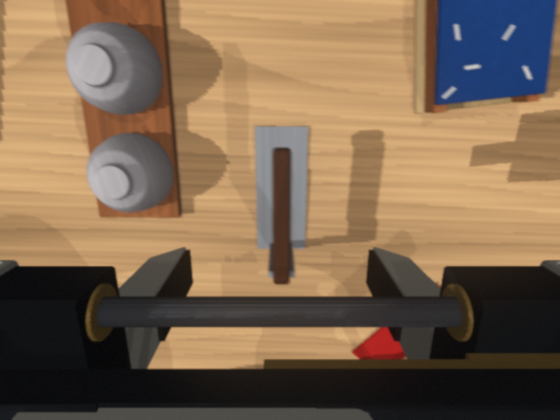

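View pics/fr.png

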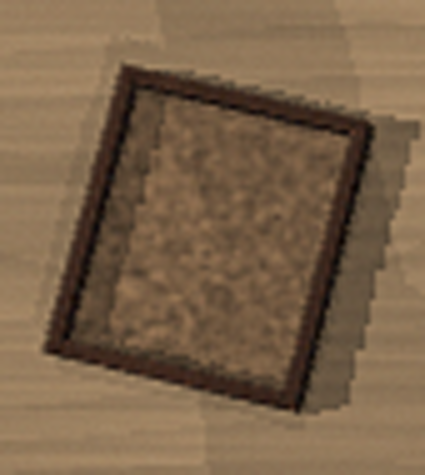

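The close view confirms the wooden bar from (281,282) to (283,149), within 2 px of the estimate. The frame's rim is clear in the crop.

move_arm(plan="0 0 -0.01 0 0 0 -1; 0 0 -0.035 0 0 0 -1; 0 0 -0.06 0 0 0 -1; 0 0 -0.08 0 0 0 -1; 0 0 -0.08 0 0 0 -1; 0 0 -0.08 0 0 0 -1; 0 0 -0.08 0 0 0 -1")

```text
time_s: 1.85
tcp_pos: [0.445, -0.1075, 0.1497]
tool_rot: [1.0, 0.018, 0.001, 0.0]
ft_force: [0.8, -0.1, -0.6]
opening: 0.994
grip_force: 0.0
```

Run:
```python
from h import *
from scipy.spatial.transform import Rotation as R
s=ctrl.state(); r=R.from_quat(s['tool_rot']).as_matrix(); print(s['time_s'],s['tcp_pos'],np.degrees(np.arctan2(r[1,0],r[0,0])),r[:,2],s['ft_force'])
```

```text
1.85 [ 0.44498227 -0.10754901  0.14971661] 2.026618014106594 [ 1.72788538e-03 -9.24224913e-04 -9.99998080e-01] [ 0.80656964 -0.1117153  -0.6123839 ]
```

move_arm(plan="-0.001 0.001 -0.025 0 0 0 -1; -0.001 0.001 -0.05 0 0 0 -1; -0.001 0.001 -0.065 0 0 0 -1; -0.001 0.001 -0.0715 0 0 0 -1; -0.001 0.001 -0.0715 0 0 0 -1; -0.001 0.001 -0.0715 0 0 0 -0.3; -0.001 0.001 -0.0715 0 0 0 0.4; -0.001 0.001 -0.0715 0 0 0 0.8; -0.001 0.001 -0.0715 0 0 0 1; -0.001 0.001 -0.0715 0 0 0 1", newtons=50)

```text
time_s: 2.85
tcp_pos: [0.4436, -0.1058, 0.0775]
tool_rot: [1.0, 0.018, 0.0, 0.0]
ft_force: [0.1, -0.2, 0.5]
opening: 0.616
grip_force: 0.0
```

move_arm(plan="0 0 0 0 0 0 1; 0 0 0 0 0 0 1; 0 0 0 0 0 0 1; 0 0 0 0 0 0 1; 0 0 0 0 0 0 1")

```text
time_s: 3.35
tcp_pos: [0.4435, -0.1059, 0.0773]
tool_rot: [1.0, 0.018, 0.0, 0.0]
ft_force: [-0.2, -2.1, 0.5]
opening: 0.179
grip_force: 0.9
```

move_arm(plan="0 0 0 0 0 0 1; 0 0 0 0 0 0 1; 0 0 0 0 0 0 1; 0 0 0.01 0 0 0 1; 0 0 0.025 0 0 0 1; 0 0 0.045 0 0 0 1; 0 0 0.06 0 0 0 1; 0 0 0.07 0 0 0 1; 0 0 0.07 0 0 0 1; 0 0 0.07 0 0 0 1")

```text
time_s: 4.35
tcp_pos: [0.4432, -0.1056, 0.1471]
tool_rot: [1.0, 0.018, -0.0, -0.0]
ft_force: [-0.3, 0.7, -2.7]
opening: 0.17
grip_force: 50.0
```

Run:
```python
from h import *
c=grab('scene'); save(c,'pics/s1.png',(150,170,350,370),3)
```

```text
(no output)
```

View pics/s1.png

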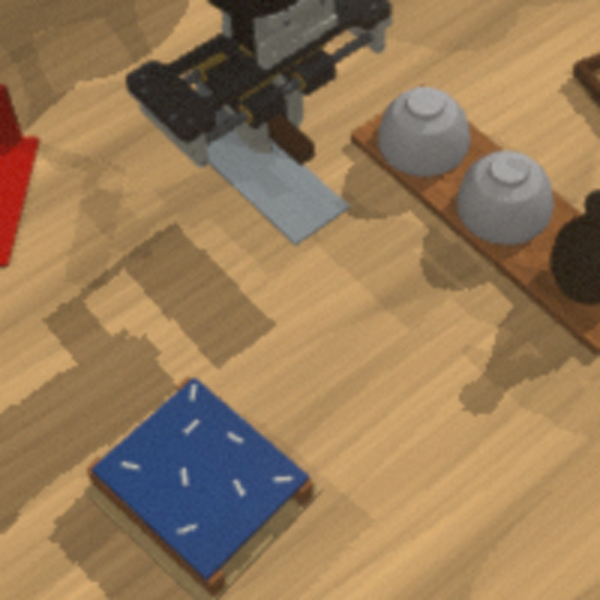

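The lifter is held upright and level (blade 210–345, 140–240 in the crop) and nothing else moved. Now to the pre-entry pose.

move_arm(plan="0.001 -0.02 0 0 0 1 1; 0.003 -0.05 0 0 0 2 1; 0.005 -0.08 0 0 0 3 1; 0.007 -0.11 0 0 0 4 1; 0.009 -0.14 0 0 0 5 1; 0.011 -0.17 0 0 0 6 1; 0.013 -0.19 0 0 0 6.1 1; 0.014 -0.2025 0 0 0 6.1 1; 0.014 -0.2025 0 0 0 6.1 1; 0.014 -0.2025 0 0 0 6.1 1")

```text
time_s: 5.4
tcp_pos: [0.4571, -0.3073, 0.1466]
tool_rot: [0.997, 0.071, -0.001, -0.001]
ft_force: [-0.7, -0.2, -3.1]
opening: 0.165
grip_force: 50.0
```

Run:
```python
from h import *
from scipy.spatial.transform import Rotation as R
s=ctrl.state(); r=R.from_quat(s['tool_rot']).as_matrix(); print(s['time_s'],s['tcp_pos'],np.degrees(np.arctan2(r[1,0],r[0,0])),r[:,2])
c=grab('wrist'); save(c,'pics/w2.png'); pickle.dump(c,open('w2.pkl','wb'))
p=s['tcp_pos'];a=np.radians(8.2);M=np.array([[np.cos(a),-np.sin(a)],[np.sin(a),np.cos(a)]])
f=lambda x,y,z,o:np.r_[o[:2]+M@[x,y],z]
zb=p[2]-.003-.072
print('blade front corners pred',proj(c,[f(.06,-.028,zb,p),f(.06,.028,zb,p)]))
t=np.array([.5962,-.2885])
print('tile corners pred',proj(c,[f(x,y,.038,t) for x,y in((-.06,-.05),(-.06,.05),(.06,.05),(.06,-.05))]))
from m import rect
hsv=cv2.cvtColor(c['frame'],cv2.COLOR_RGB2HSV).astype(int)
m=(hsv[...,0]>100)&(hsv[...,0]<130)&(hsv[...,1]>130)
print('tile wrist',rect(c,cv2.morphologyEx(m.astype(np.uint8),cv2.MORPH_CLOSE,np.ones((9,9))),.038))
c=grab('scene'); hsv=cv2.cvtColor(c['frame'],cv2.COLOR_RGB2HSV).astype(int)
m=(hsv[...,0]>100)&(hsv[...,0]<130)&(hsv[...,1]>130); m[:290]=0;m[:,:150]=0;m[:,270:]=0
print('tile scene',rect(c,cv2.morphologyEx(m.astype(np.uint8),cv2.MORPH_CLOSE,np.ones((5,5))),.038))
```

```text
5.4 [ 0.45707677 -0.30726863  0.14655112] 8.162778805418819 [-0.00130544  0.00157306 -0.99999791]
blade front corners pred [[325.5893151  139.54330694]
 [235.08139173 139.47680364]]
tile corners pred [[ 353.96238639  104.89667495]
 [ 210.33013652  104.81914006]
 [ 197.92277434 -108.40793803]
 [ 367.72154659 -108.52006465]]
tile wrist [ 569.3 -293.9   97.5   62.7  -81.8]
tile scene [ 600.5 -292.9  115.7   96.2    8.3]
```

View pics/w2.png

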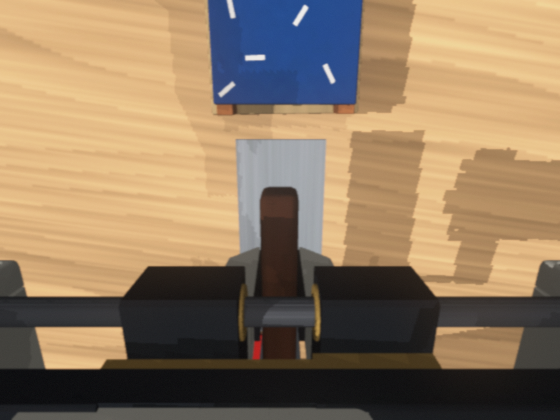

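The wrist view shows the blade's front corners at (237,139) and (326,139), as predicted. The tile's near edge runs from (214,104) to (358,104) with the battens below it, about 2 mm to the right of my estimate, so I am shifting sideways by that.

move_arm(plan="0 -0.0015 -0.015 0 0 0 1; 0.0005 -0.003 -0.03 0 0 0 1; 0.0005 -0.0033 -0.045 0 0 0 1; 0.0005 -0.0033 -0.0528 0 0 0 1; 0.0005 -0.0033 -0.0528 0 0 0 1; 0.0005 -0.0033 -0.0528 0 0 0 1; 0.0005 -0.0033 -0.0528 0 0 0 1")

```text
time_s: 6.2
tcp_pos: [0.4584, -0.3117, 0.0953]
tool_rot: [0.997, 0.071, 0.001, 0.001]
ft_force: [-0.1, 0.8, -1.8]
opening: 0.173
grip_force: 50.0
```

move_arm(plan="0.005 0.0007 0 0 0 0 1; 0.0109 0.0016 0 0 0 0 1; 0.0168 0.0024 0 0 0 0 1; 0.0228 0.0033 0 0 0 0 1; 0.0287 0.0041 0 0 0 0 1; 0.0347 0.005 0 0 0 0 1; 0.0386 0.0056 0 0 0 0 1; 0.0396 0.0057 0 0 0 0 1; 0.0396 0.0057 0 0 0 0 1; 0.0396 0.0057 0 0 0 0 1")

```text
time_s: 7.2
tcp_pos: [0.4973, -0.3058, 0.0944]
tool_rot: [0.997, 0.071, -0.0, -0.0]
ft_force: [-0.5, 0.4, -2.2]
opening: 0.173
grip_force: 50.0
```

Run:
```python
from h import *
s=ctrl.state(); print(s['time_s'],s['tcp_pos'],s['ft_force'])
c=grab('scene'); save(c,'pics/s2.png',(150,250,310,370),4)
```

```text
7.2 [ 0.49734881 -0.30583504  0.0944018 ] [-0.48975036  0.40980341 -2.18908377]
```

View pics/s2.png

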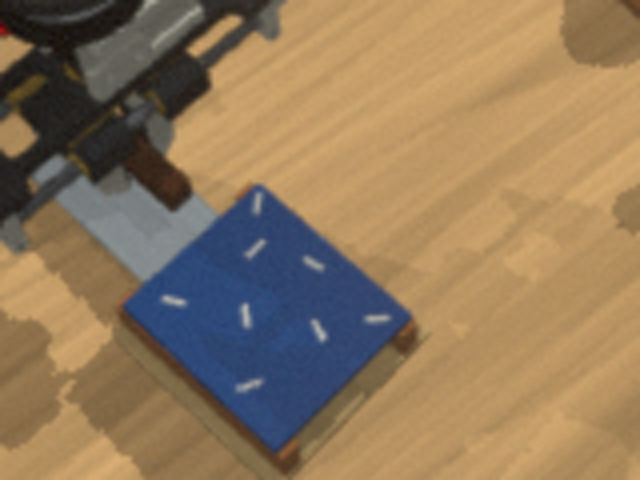

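The blade has entered under the tile edge (150–215, 210–280 in the crop) without contact forces. I continue along the channel, then rise.

move_arm(plan="0.006 0.0012 0 0 0 0 1; 0.016 0.0027 0 0 0 0 1; 0.026 0.0042 0 0 0 0 1; 0.036 0.0057 0 0 0 0 1; 0.046 0.0072 0 0 0 0 1; 0.056 0.0087 0 0 0 0 1; 0.066 0.0102 0 0 0 0 1; 0.076 0.0117 0 0 0 0 1; 0.084 0.013 0 0 0 0 1; 0.089 0.0138 0 0 0 0 1")

```text
time_s: 8.25
tcp_pos: [0.5874, -0.2918, 0.0943]
tool_rot: [0.997, 0.071, 0.0, 0.0]
ft_force: [0.0, -1.1, -3.2]
opening: 0.169
grip_force: 50.0
```

move_arm(plan="0.005 0.0008 0 0 0 0 1; 0.009 0.0014 0 0 0 0 1; 0.010 0.0015 0 0 0 0 1; 0.010 0.0015 0 0 0 0 1; 0.010 0.0015 0 0 0 0 1; 0.010 0.0015 0 0 0 0 1")

```text
time_s: 8.85
tcp_pos: [0.5963, -0.2907, 0.0945]
tool_rot: [0.997, 0.071, -0.0, 0.0]
ft_force: [0.5, 0.4, -3.4]
opening: 0.169
grip_force: 50.0
```

Run:
```python
from h import *
s=ctrl.state(); print(s['time_s'],s['tcp_pos'],s['ft_force'],s['tool_rot'])
```

```text
8.85 [ 0.59633434 -0.29065431  0.09450692] [ 0.51804998  0.4438237  -3.35032816] [ 9.97467093e-01  7.11294057e-02 -6.77687939e-05  3.47598274e-05]
```

move_arm(plan="0 0 0.004 0 0 0 1; 0 0 0.007 0 0 0 1; 0 0 0.009 0 0 0 1; 0 0 0.011 0 0 0 1; 0 0 0.013 0 0 0 1; 0 0 0.015 0 0 0 1; 0 0 0.019 0 0 0 1; 0 0 0.023 0 0 0 1; 0 0 0.025 0 0 0 1; 0 0 0.025 0 0 0 1", newtons=58)

```text
time_s: 9.85
tcp_pos: [0.5968, -0.2907, 0.12]
tool_rot: [0.997, 0.071, 0.0, 0.0]
ft_force: [0.2, -0.7, -4.3]
opening: 0.168
grip_force: 58.0
```

move_arm(plan="0 0 0.004 0 0 0 1; 0 0 0.012 0 0 0 1; 0 0 0.024 0 0 0 1; 0 0 0.038 0 0 0 1; 0 0 0.052 0 0 0 1; 0 0 0.066 0 0 0 1; 0 0 0.080 0 0 0 1; 0 0 0.092 0 0 0 1; 0 0 0.102 0 0 0 1; 0 0 0.108 0 0 0 1")

```text
time_s: 10.85
tcp_pos: [0.5968, -0.2907, 0.2288]
tool_rot: [0.997, 0.071, 0.001, 0.0]
ft_force: [0.6, -0.1, -4.8]
opening: 0.17
grip_force: 58.0
```

move_arm(plan="0 0 0.004 0 0 0 1; 0 0 0.010 0 0 0 1; 0 0 0.016 0 0 0 1; 0 0 0.019 0 0 0 1; 0 0 0.02 0 0 0 1; 0 0 0.02 0 0 0 1; 0 0 0.02 0 0 0 1")

```text
time_s: 11.55
tcp_pos: [0.5964, -0.2905, 0.2471]
tool_rot: [0.997, 0.071, -0.0, -0.0]
ft_force: [-0.4, 0.0, -5.7]
opening: 0.169
grip_force: 58.0
```

Run:
```python
from h import *
s=ctrl.state(); print(s['time_s'],s['tcp_pos'],s['ft_force'],s['ft_torque'],s['tool_rot'])
c=grab('scene'); save(c,'pics/s3.png',(110,170,330,370),3)
```

```text
11.55 [ 0.59643625 -0.29048567  0.24706557] [-0.41545939  0.03648022 -5.65256887] [ 0.0478202  -0.03907103 -0.01706615] [ 9.97457424e-01  7.12641951e-02 -2.82768385e-04 -1.46216647e-04]
```

View pics/s3.png

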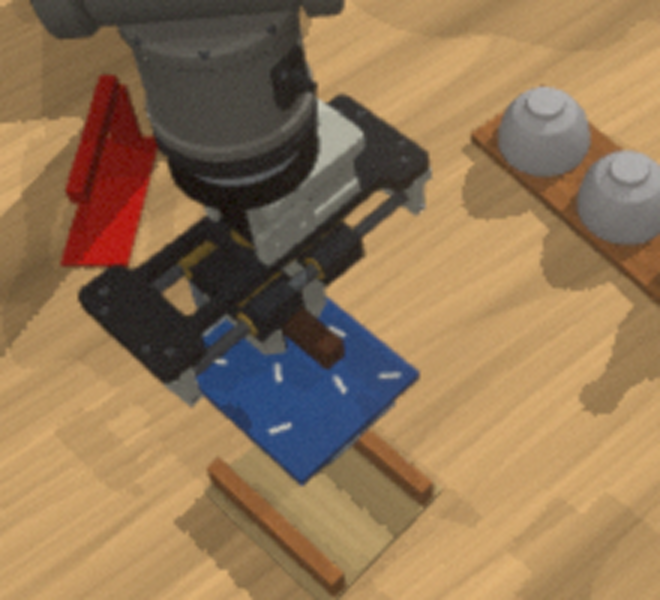

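The tile sits squarely on the blade with the stand empty below it. Blade underside is about 0.17 m up, well clear of the 0.112 m vase. Carrying over with gentle ramps.

move_arm(plan="0 0.005 0 0 0 -0.2 1; -0.001 0.017 0 0 0 -0.7 1; -0.0025 0.037 0 0 0 -1.4 1; -0.0044 0.065 0 0 0 -2.5 1; -0.0064 0.095 0 0 0 -3.7 1; -0.0084 0.125 0 0 0 -4.8 1; -0.0104 0.155 0 0 0 -6 1; -0.0124 0.185 0 0 0 -7.2 1; -0.0144 0.215 0 0 0 -8.3 1; -0.0164 0.245 0 0 0 -9.5 1")

```text
time_s: 12.6
tcp_pos: [0.5795, -0.0433, 0.2477]
tool_rot: [1.0, -0.012, 0.0, -0.0]
ft_force: [0.2, 0.1, -4.6]
opening: 0.17
grip_force: 58.0
```

move_arm(plan="-0.002 0.03 0 0 0 -1.2 1; -0.004 0.06 0 0 0 -2.3 1; -0.006 0.09 0 0 0 -3.5 1; -0.008 0.12 0 0 0 -4.6 1; -0.01 0.15 0 0 0 -5.8 1; -0.012 0.18 0 0 0 -7 1; -0.014 0.21 0 0 0 -8.1 1; -0.016 0.24 0 0 0 -9.3 1; -0.018 0.268 0 0 0 -10.4 1")

```text
time_s: 13.5
tcp_pos: [0.5611, 0.2246, 0.2477]
tool_rot: [0.995, -0.102, 0.0, -0.0]
ft_force: [0.1, 1.1, -3.9]
opening: 0.166
grip_force: 58.0
```

move_arm(plan="-0.0013 0.02 0 0 0 -0.8 1; -0.0021 0.032 0 0 0 -1.2 1; -0.0025 0.037 0 0 0 -1.4 1; -0.0026 0.038 0 0 0 -1.4 1; -0.0026 0.038 0 0 0 -1.4 1; -0.0026 0.038 0 0 0 -1.4 1; -0.0026 0.038 0 0 0 -1.4 1")

```text
time_s: 14.2
tcp_pos: [0.5598, 0.2596, 0.2475]
tool_rot: [0.993, -0.115, -0.0, 0.0]
ft_force: [0.4, -0.5, -5.4]
opening: 0.168
grip_force: 58.0
```

```bash
cat > v.py <<'E'
from h import *
from m import rect
from scipy.spatial.transform import Rotation as R
s=ctrl.state(); r=R.from_quat(s['tool_rot']).as_matrix(); p=s['tcp_pos']; print(s['time_s'],p,np.degrees(np.arctan2(r[1,0],r[0,0])),r[:,2],s['ft_force'])
zt=p[2]-.0773+.011
for n in('top','scene'):
    c=grab(n); pickle.dump(c,open(n+'2.pkl','wb')); hsv=cv2.cvtColor(c['frame'],cv2.COLOR_RGB2HSV).astype(int)
    m=(hsv[...,0]>100)&(hsv[...,0]<130)&(hsv[...,1]>130)
    if n=='top': m[:,:120]=0; m[:,350:]=0
    else: m[:,:250]=0
    print(n,'tile',rect(c,cv2.morphologyEx(m.astype(np.uint8),cv2.MORPH_CLOSE,np.ones((5,5))),zt))
    save(c,f'pics/{n}_p.png',(130,110,290,260) if n=='top' else (250,110,430,300),3)
a=[cv2.imread('pics/top_p.png'),cv2.imread('pics/scene_p.png')]
h=450; cv2.imwrite('pics/pair.png',cv2.resize(np.hstack([cv2.resize(i,(int(i.shape[1]*h/i.shape[0]),h)) for i in a]),(800,400)))
E
python3 v.py
```

```text
14.2 [0.55979334 0.25962048 0.24748548] -13.193392880569721 [-4.16009459e-05 -2.29360603e-04 -9.99999973e-01] [ 0.39166302 -0.51520134 -5.37445379]
top tile [517.9 244.1  51.2  44.8  76.9]
scene tile [562.5 256.8 115.7  94.8 -13.7]
```

View pics/pair.png

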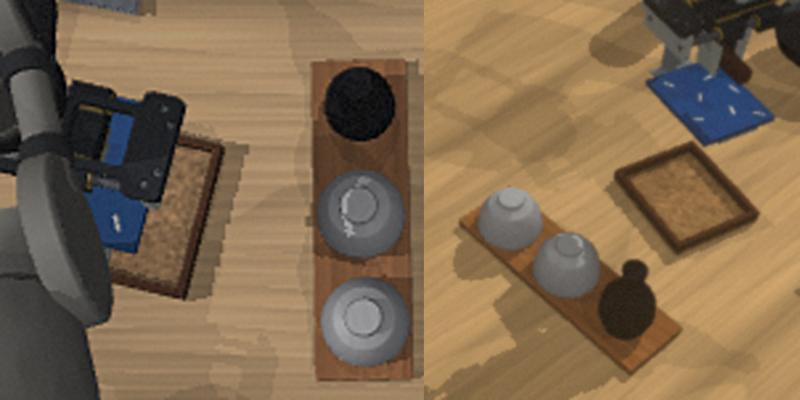

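Both views show the tile centred on the blade, above the frame, with bowls and vase untouched. Checking level from the depth image before descending.

```bash
cat > lv.py <<'E'
from h import *
import sys
c=pickle.load(open(sys.argv[1],'rb')); hsv=cv2.cvtColor(c['frame'],cv2.COLOR_RGB2HSV).astype(int)
m=(hsv[...,0]>100)&(hsv[...,0]<130)&(hsv[...,1]>130); m[:,:int(sys.argv[2])]=0; m[:,int(sys.argv[3]):]=0
m=cv2.erode(m.astype(np.uint8),np.ones((3,3)))>0
q=cloud(c)[m&(c['range_z']>0)]; o=q.mean(0); q=q[abs(q[:,2]-np.median(q[:,2]))<.015]; o=q.mean(0)
A=np.c_[q[:,:2]-o[:2],np.ones(len(q))]; k=np.linalg.lstsq(A,q[:,2],rcond=None)[0]
print(len(q),o,'slopes deg',np.degrees(k[:2]),'std',np.std(q[:,2]-A@k))
E
python3 lv.py scene2.pkl 250 560; python3 lv.py scene.pkl 150 270
```

```text
675 [0.56616133 0.25315399 0.18154793] slopes deg [ 0.04397638 -0.89928579] std 0.0012644283646626375
1483 [ 0.60482652 -0.29940845  0.03776142] slopes deg [-0.00085196 -0.04628271] std 0.0014707565289601692
```

move_arm(plan="0 0.0005 -0.005 0 0 0.1 1; 0 0.001 -0.015 0 0 0.3 1; 0 0.001 -0.03 0 0 0.3 1; 0 0.001 -0.05 0 0 0.3 1; 0 0.001 -0.07 0 0 0.3 1; 0 0.001 -0.09 0 0 0.3 1; 0 0.001 -0.106 0 0 0.3 1; 0 0.001 -0.117 0 0 0.3 1; 0 0.001 -0.125 0 0 0.3 1; 0 0.001 -0.13 0 0 0.3 1")

```text
time_s: 15.3
tcp_pos: [0.5595, 0.2614, 0.1167]
tool_rot: [0.994, -0.112, -0.0, 0.0]
ft_force: [-0.9, -0.4, -6.2]
opening: 0.165
grip_force: 58.0
```

move_arm(plan="0 0 -0.003 0 0 0 1; 0 0 -0.006 0 0 0 1; 0 0 -0.009 0 0 0 1; 0 0 -0.011 0 0 0 1; 0 0 -0.012 0 0 0 1; 0 0 -0.012 0 0 0 1; 0 0 -0.012 0 0 0 1; 0 0 -0.012 0 0 0 1; 0 0 -0.012 0 0 0 1; 0 0 -0.012 0 0 0 1")

```text
time_s: 16.3
tcp_pos: [0.5596, 0.2614, 0.1055]
tool_rot: [0.994, -0.112, 0.0, 0.0]
ft_force: [-0.1, 0.2, -5.3]
opening: 0.17
grip_force: 58.0
```

```bash
python3 v.py; python3 lv.py scene2.pkl 250 560
python3 - <<'E'
from h import *
c=pickle.load(open('scene2.pkl','rb')); save(c,'pics/end.png',(310,150,430,240),6)
E
```

```text
16.3 [0.55960527 0.26143113 0.10552542] -12.830267168361095 [ 9.71068206e-05 -6.60845898e-05 -9.99999993e-01] [-0.13237886  0.21163025 -5.27198542]
top tile [516.2 243.2  44.7  42.4  77.6]
scene tile [562.  258.2 115.9  94.2 -12.4]
540 [0.5696535  0.25225107 0.03954564] slopes deg [-0.02196155 -0.92244761] std 0.0015905600960304024
```

View pics/end.png

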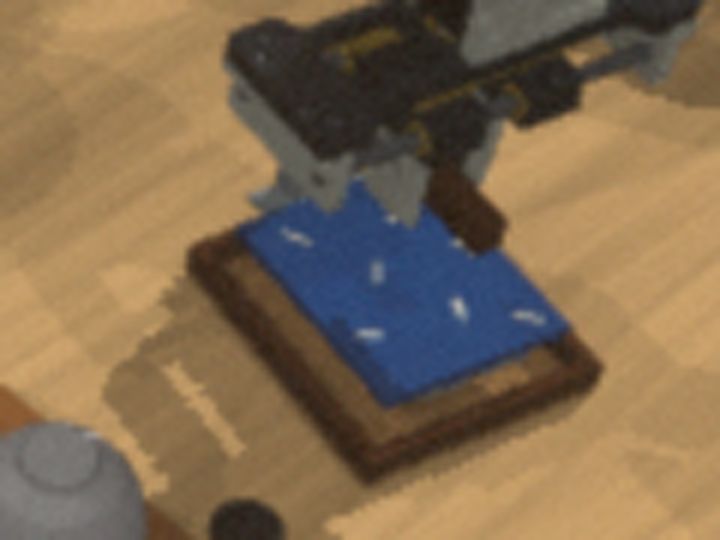

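Tile is level within about 1°, 1 cm above the rim, and centred within about 1–2 mm by my measurements. Handing in.

```bash
python3 -c "
from cell import ctrl
print(ctrl.close_job())"
```

```text
the job is handed in; nothing more can be done
None
```

The job is handed in at about 16.5 s of the 64 s: the tile is held still on the lifter's blade about 1 cm above the frame's rim, centred to about 1–2 mm, squared within about 0.5° and level within about 1° by my measurements, with no unexpected wrist forces and nothing else seen disturbed; no verdict came back.

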